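# Refit the drip grate under the tap

### The job

Take the steel drip grate off the wooden drying rack and lay it on the black support of the drip tray, yellow handle at the open end away from the tap tower and its hole a few centimetres short of the brass pin, and let go of it. Then take it again by the yellow handle and slide it along the support, without lifting it, towards the tower until the hole is over the pin and it drops down flat, in line with the tray; leave it so, released, and do not disturb the cups, tools and bottles around.

Things in the scene. Friction and masses are not known exactly. Their poses are not given: they have to be found in the camera images.
- grate: Loose flat steel plate 190 x 64 x 8 mm (long, wide, thick), black slots drawn on it, yellow handle, 0.25 to 0.42 kg. Origin: centre of its underside, near its balance point. x along its length, handle at the -x end; y across; z up. It starts level on the rack, underside 35 mm above the work surface. At mid-length neither rack nor tray support is in the way of fingers across its width.
- hole (a point): Centre of the grate's only real hole, a through hole 20 mm in diameter, at the underside; 5 mm from the grate's origin towards +x, on its centre line.
- handle (a point): Point in the yellow handle of the grate, 30 mm above the underside. The handle is an upright fin on the top face, centred 68 mm from the grate's origin towards -x: 44 mm long (along x), 12 mm thick (along y), 34 mm tall, so its top is 42 mm above the underside.
- font: Fixed tap tower with drip tray. Origin: tray centre on the work surface; x from the tray's open end to the tower, z up. Pan 225 x 120 x 10 mm; on it a black support 175 mm long, 48 wide, centred, top 35 mm above the work surface. Tower 56 mm in diameter (foot 90), 340 tall, at x = +158 mm; nozzle 20 mm in diameter at x = +72 hangs to 140 mm above the work surface, tap and lever above to 355.
- pin (a point): Foot of the brass pin, on the support's top face, 5 mm from the tray's centre towards the tower; axes as font. Pin 14 mm in diameter, 9 tall, its top 4 mm tapering to 6 mm. A grate laid with the hole short of it rests on the pin's tip and the support's open end, about 5 degrees nose up; with the hole over the pin and let go it drops flat.
- rack: Fixed wooden drying rack: base 160 x 100 x 8 mm with two cross bars at x = +-58 mm, each 14 mm thick, 46 mm wide, top 35 mm above the work surface. Origin: centre underside; x along the grate's length.
- mug_white: Bystander: white mug, 82 mm wide, 85 mm tall, with a handle towards its +y. Origin under its centre.
- mug_blue: Bystander: blue mug, same size. Origin under its centre.
- pitcher: Bystander: steel milk pitcher, 86 mm wide, 90 mm tall, with a handle towards its +y. Origin under its centre.
- tamper: Bystander: dark wooden tamper standing on its face, 58 mm wide, 87 mm tall. Origin under its centre.
- syrup: Bystander: amber syrup bottle, 66 mm wide, 200 mm tall. Origin under its centre.
- portafilter: Bystander: portafilter lying flat, steel basket (66 mm wide, 32 mm high, 80 mm from the origin towards +x) with a black handle to -x, 185 mm long in all.
- saucer: Bystander: white saucer, 140 mm wide, 20 mm tall. Origin under its centre.
Mind the look-alikes: they are no part of the job. Leave any blue look-alike of the grate alone.

How it is judged:
By the outcome, as a careful person would: the job done as asked, in the order asked, and still so for the second after the job is handed in, with the robot touching nothing.
It also fails if it takes over 46 s, if anything falls off the work surface, if the arm or the gripper's body presses on something with over 40 N, if the wrist force passes 120 N, or if a joint passes its speed limit or range.

### The arm

A 6-joint arm with a two-finger parallel gripper is mounted at the origin on the work surface. World frame = base frame: x ahead of the robot, y to its left, z up, the work surface at z = 0. Lengths are in mm, angles in rad, forces in N, time in s.
With the tool pointing down it reaches from about 250 to 775 mm from the base axis. Payload 4 kg.
Tool frame: the origin (TCP) lies midway between the tips of the shut fingers; the grasp point (between the pads) lies 19 mm behind it; z points along the fingers, y is the line along which they close (so a half turn about z gives the same grasp; the last joint's range is limited). The gripper opens to 94 mm and grips with 3 to 60 N. Pads are 16 mm wide; open, the fingers measure 119 mm over their backs; the gripper's body (75 mm by 177 mm) begins 78 mm behind the grasp point.
Start: joints at [1.108, 0.087, 1.371, -0, 1.684, -0.103], TCP at [193.659, 514.798, 205.506] pointing down, gripper open.
Joint ranges: [-3.1, 3.1], [-0.76, 2.03], [0.27, 2.55], [-1.08, 4.22], [0.17, 2.65], [-2.57, 2.57]. Speed limits (rad/s): [2.79, 2.79, 3.14, 3.14, 3.14, 3.14].

### API

Orientations are given as a unit quaternion [x, y, z, w].
In Python, from plant import sensors, optics, workorder gives the robot as it stands. The module is installed in compiled form; this text tells all that it offers.
- The arm moves only by the tool apply_moves, never from a script. Its argument "series" is a list of rows, each a list of 6 numbers: the shift along the tool's x, y, z in cm, then the turn, a rotation vector about the tool's x, y, z in rad. A call has 1 to 20 rows; each row is the pose to reach, as a shift and turn from the pose commanded when the call began, along the tool's axes at that moment; what a row does not reach only later rows make up. A row lasts 1/10 s, in which the tool goes at most 50 mm and 8.59 degrees, less where a joint would pass 70% of its speed; a pose out of reach is approached as far as the arm can. A call with a gripper value outside its range is refused whole. "grip" is the finger opening in cm, from 0 to 9.4, set as the call begins (left out, the last holds). The fingers move at their own pace and stop on an object; "newtons" is the grip in N (left out, the last holds). Time passes only in rows, so rows that repeat a pose let the fingers close. It gives the time, the measured TCP pose, the force, the opening and the grip force at its end, in the units of the state.
- sensors.read_state(): the state, without advancing time (a new reading comes with each control period).
- optics.capture(name): name is "scene" or "side" or "wrist"; returns a dict with "frame" (480x640x3 uint8, red, green, blue), "mtx" (3x3 intrinsics, pixels), "k1" (the pictures are not rectified: a ray, as slopes to the right and down, at radius r is drawn at 1 + k1 r^2 times it, then the intrinsics apply), "R" (3x3) and "t" (3): a world point X has camera coordinates R X + t; the wrist camera has in their place "mount" (4x4, takes a point from camera to tool coordinates, whose origin is the TCP and whose axes are the flange's). Camera axes: x right, y down, z forward; pixel columns grow to the right and rows downward; lengths in mm; the calibration is good to about 2 mm. A picture is of the moment at which its call begins: read the wrist's pose just before it. There is no depth.
- workorder.hand_in(): hands the job in; it is judged then, once.
The state is a dict: "time_s": time; "q": joint angles; "qvel": joint speeds; "tau": joint torques, N m; "position": TCP position; "tool_rot": TCP orientation; "contact_force": force on the tool from outside, world axes, zero at the start; "ft_torque": the same for the moment, N m; "finger_gap": finger opening in mm; "grip_force": force on a finger pad.
Only numpy, scipy, OpenCV 4.12 (cv2) and the standard library are available. Lean on these libraries where they do the work, as an engineer would, in place of code of your own. Each camera call takes 0.05 s, during which the arm holds its last target. There are 200 camera calls.

## Working session

There is one attempt and no reset: what is moved stays moved. The work goes in short steps, Python scripts to look and compute and a tool call to move; the robot and the scene stay as the last step left them, time stands still between calls to the robot, and variables do not carry over. Pictures are saved under pics/ and viewed, at most 10 in all, crops included, and the job is handed in when it is done.

Besides the shell and the picture viewer there is one more tool, called after "Request:" as name(argument=value, ...) on one line, values as JSON. apply_moves: Moves the arm, as the interface text tells. Its arguments: {"type":"object","properties":{"series":{"type":"array"},"grip":{"type":"number"},"newtons":{"type":"number"}},"required":["series"]}

```bash
mkdir -p pics; cat > h.py <<'E'
import numpy as np, cv2, pickle
from scipy.spatial.transform import Rotation as Ro
from plant import sensors, optics, workorder
def cap(n,fn=None):
    s=sensors.read_state(); c=optics.capture(n)
    if n=="wrist":
        T=np.eye(4); T[:3,:3]=Ro.from_quat(s['tool_rot']).as_matrix(); T[:3,3]=s['position']
        M=np.linalg.inv(T@np.array(c['mount'])); c['R']=M[:3,:3]; c['t']=M[:3,3]
    c['R']=np.array(c['R']); c['t']=np.array(c['t'])
    if fn: cv2.imwrite('pics/'+fn,c['frame'][:,:,::-1]); pickle.dump(c,open('pics/'+fn+'.pkl','wb'))
    return c
def ld(fn): return pickle.load(open('pics/'+fn+'.pkl','rb'))
def ray2z(c,uv,z):
    K=np.array(c['mtx']); p=cv2.undistortPoints(np.array(uv,float).reshape(-1,1,2),K,np.array([c['k1'],0,0,0.])).reshape(-1,2)
    d=np.c_[p,np.ones(len(p))]@c['R']; o=-c['R'].T@c['t']
    return o+d*((np.broadcast_to(z,len(p))-o[2])/d[:,2])[:,None]
def proj(c,X):
    rv=cv2.Rodrigues(c['R'])[0]
    return cv2.projectPoints(np.array(X,float).reshape(-1,1,3),rv,c['t'],np.array(c['mtx']),np.array([c['k1'],0,0,0.]))[0].reshape(-1,2)
E
python3 - <<'E'
from h import *
np.set_printoptions(precision=3,suppress=True)
for n in ("scene","side"):
    c=cap(n,n+".png"); print(n,-c['R'].T@c['t'],c['R'][2],c['k1'])
print(sensors.read_state())
E
```

```text
scene [1158.352  310.674  909.41 ] [-0.547 -0.411 -0.729] -0.11889972590492996
side [ -78.408 -981.047  762.503] [ 0.496  0.663 -0.561] -0.13076150040749718
{'time_s': 0.1, 'q': array([ 1.108,  0.088,  1.372,  0.   ,  1.684, -0.103]), 'qvel': array([-0.   , -0.003, -0.004, -0.001,  0.   , -0.001]), 'tau': array([  0.002, -34.125, -30.33 ,   0.072,   0.03 ,  -0.   ]), 'position': array([193.441, 514.327, 204.433]), 'tool_rot': array([ 0.179,  0.984, -0.001, -0.   ]), 'contact_force': array([-0.173,  0.566,  0.763]), 'ft_torque': array([-0.019,  0.002,  0.04 ]), 'grip_force': 0.0, 'finger_gap': 94.13715893962235}
```

View pics/scene.png

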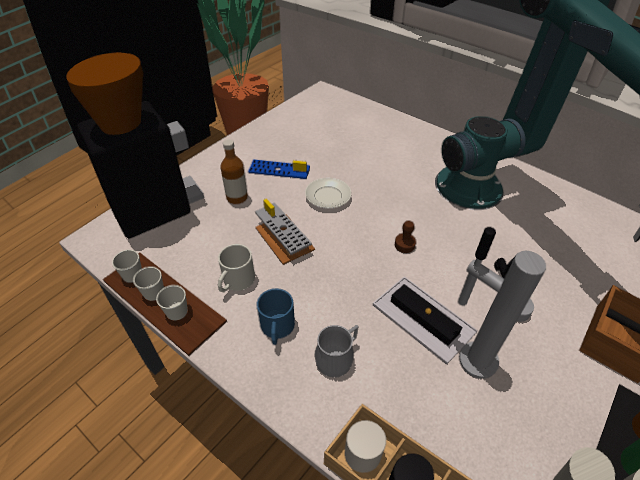

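View pics/side.png

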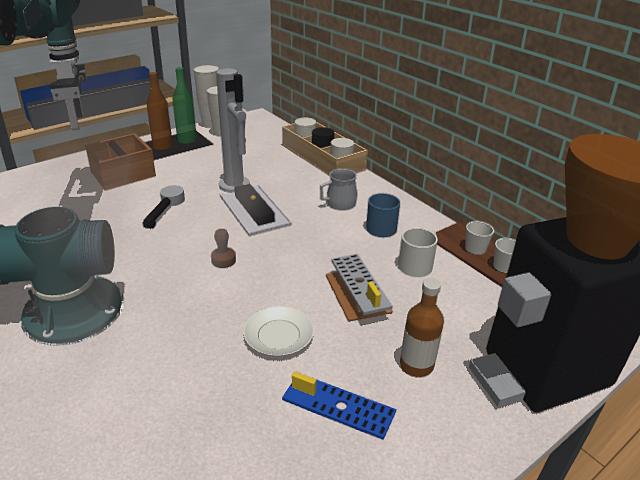

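Scene view: the candidates for the grate are the steel plate on the wooden rack at (285,228), seen in the side view at (362,283), and the blue look-alike at (279,170), in side (340,403). I choose the steel one. The tray's pin is at scene (429,311). Next is one close crop of both.

```bash
python3 - <<'E'
from h import *
s=cv2.imread('pics/scene.png');d=cv2.imread('pics/side.png')
f=lambda im,x,y,w,h:cv2.resize(im[y:y+h,x:x+w],(400,300),interpolation=cv2.INTER_CUBIC)
a=f(s,240,190,100,75);b=f(s,365,270,120,90);c=f(d,315,245,100,75);e=f(d,210,170,100,75)
cv2.imwrite('pics/crop.png',np.vstack([np.hstack([a,b]),np.hstack([c,e])]))
E
```

```text
(no output)
```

View pics/crop.png

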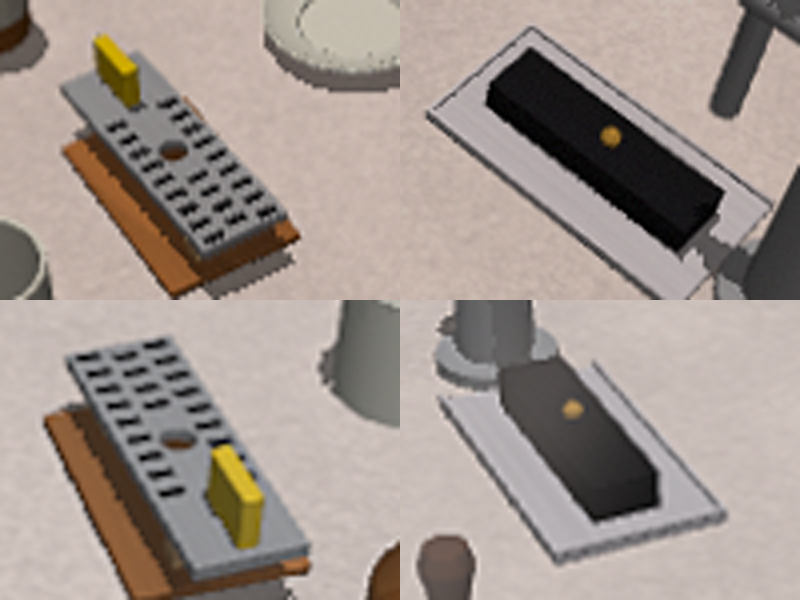

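```bash
python3 - <<'E'
from h import *
np.set_printoptions(precision=1,suppress=True)
s=ld('scene.png');d=ld('side.png')
g1=ray2z(s,[(255,212.5),(275,203),(311.5,243.5),(291.3,252.5),(283.5,227.5)],43)
g2=ray2z(d,[(363,312.5),(392,306.8),(358,254.5),(331.5,259.5),(359.8,279.8)],43)
k=0.3
t=lambda L:[(365+x*k,270+y*k) for x,y in L]
p1=ray2z(s,t([(27,115),(130,28),(372,207)]),10);p2=ray2z(d,[(291.5,224),(249.5,233.8),(220,194.5)],10)
q1=ray2z(s,t([(88,90),(130,48),(322,192),(211,136)]),[35,35,35,42]);q2=ray2z(d,[(253,197)],42)
for a in (g1,g2,p1,p2,q1,q2): print(a)
def ax(a,b): v=b-a; return np.linalg.norm(v[:2]),np.degrees(np.arctan2(v[1],v[0]))
print(ax(g1[0],g1[3]),ax(g1[1],g1[2]),ax(g2[0],g2[3]),ax(g2[1],g2[2]))
print('pan',ax(p1[1],p1[2]),ax(p1[0],p1[1]),ax(p2[1],p2[2]),ax(p2[0],p2[1]),'sup',ax(q1[1],q1[2]))
E
```

```text
[[ 541.2 -404.3   43. ]
 [ 477.1 -387.4   43. ]
 [ 534.5 -206.7   43. ]
 [ 591.3 -227.1   43. ]
 [ 535.9 -302.9   43. ]]
[[ 474.  -392.4   43. ]
 [ 533.4 -412.7   43. ]
 [ 590.3 -233.9   43. ]
 [ 528.5 -215.4   43. ]
 [ 534.9 -308.    43. ]]
[[574.4  17.1  10. ]
 [458.2  33.9  10. ]
 [490.1 253.6  10. ]]
[[563.1   0.9  10. ]
 [450.6  21.4  10. ]
 [480.3 241.2  10. ]]
[[545.4  47.5  35. ]
 [493.8  51.4  35. ]
 [519.  221.8  35. ]
 [530.6 139.   42. ]]
[[523.7 128.   42. ]]
(np.float64(184.0855873725471), np.float64(74.22400053125008)) (np.float64(189.62130831404306), np.float64(72.36629106533694)) (np.float64(185.25306741430407), np.float64(72.90475921285329)) (np.float64(187.59189295639493), np.float64(72.34428728098717))
pan (np.float64(222.03846098169967), np.float64(81.74088963262315)) (np.float64(117.44934487583808), np.float64(171.80874932437564)) (np.float64(221.78806774468615), np.float64(82.30347489816806)) (np.float64(114.38089988451894), np.float64(169.68341446168884)) sup (np.float64(172.3045568242354), np.float64(81.60192638970301))
```

```bash
cat >> h.py <<'E'
def row(P,yaw_deg,tilt=0):
    """shift (cm) + rotvec in tool axes to reach TCP P, pointing down, tool y along yaw; tilt=deg about tool y"""
    s=sensors.read_state(); R0=Ro.from_quat(s['tool_rot'])
    a=np.radians(yaw_deg); y=np.array([np.cos(a),np.sin(a),0]); z=np.array([0,0,-1.]); x=np.cross(y,z)
    R1=Ro.from_matrix(np.c_[x,y,z])*Ro.from_euler('y',tilt,degrees=True)
    return np.round(np.r_[R0.inv().apply(np.array(P)-s['position'])/10,(R0.inv()*R1).as_rotvec()],3)
E
python3 - <<'E'
from h import *
np.set_printoptions(precision=3,suppress=True)
print(row((340,0,215),25)); print(row((520,-310,215),-17.2))
s=ld('scene.png'); print(ray2z(s,[(490,230),(480,252)],[355,330])); print(ray2z(s,[(404,250)],[0]))
print(cap('wrist')['mount'])
E
```

```text
[-31.826 -42.982  -0.979  -0.002   0.001   0.775]
[-59.587 -65.659  -0.94   -0.002   0.001   1.511]
[[538.127 203.786 355.   ]
 [573.016 207.4   330.   ]]
[[365.28  -20.853   0.   ]]
[[   0.001   -0.971   -0.239   69.774]
 [   1.       0.002   -0.001    0.451]
 [   0.001   -0.239    0.971 -179.764]
 [   0.       0.       0.       1.   ]]
```

Request:
apply_moves(series=[[-31.8, -43, -1, 0, 0, 0.775], [-31.8, -43, -1, 0, 0, 0.775], [-31.8, -43, -1, 0, 0, 0.775], [-31.8, -43, -1, 0, 0, 0.775], [-31.8, -43, -1, 0, 0, 0.775], [-31.8, -43, -1, 0, 0, 0.775], [-31.8, -43, -1, 0, 0, 0.775], [-31.8, -43, -1, 0, 0, 0.775], [-31.8, -43, -1, 0, 0, 0.775], [-31.8, -43, -1, 0, 0, 0.775], [-31.8, -43, -1, 0, 0, 0.775], [-59.6, -65.7, -1, 0, 0, 1.511], [-59.6, -65.7, -1, 0, 0, 1.511], [-59.6, -65.7, -1, 0, 0, 1.511], [-59.6, -65.7, -1, 0, 0, 1.511], [-59.6, -65.7, -1, 0, 0, 1.511], [-59.6, -65.7, -1, 0, 0, 1.511], [-59.6, -65.7, -1, 0, 0, 1.511], [-59.6, -65.7, -1, 0, 0, 1.511], [-59.6, -65.7, -1, 0, 0, 1.511]], grip=9.4, newtons=40)

```text
time_s: 2.15
position: [520.0, -311.0, 213.4]
tool_rot: [0.805, 0.593, -0.0, -0.002]
contact_force: [-0.7, -0.6, 0.5]
finger_gap: 94.1
grip_force: 0.0
```

```bash
python3 - <<'E'
from h import *
cap('wrist','w1.png'); s=sensors.read_state(); print(s['position'],s['tool_rot'],s['time_s'])
E
```

```text
[ 519.81537244 -309.68785008  214.4995393 ] [ 8.04961207e-01  5.93326095e-01 -1.29241375e-04 -1.25872700e-03] 2.2
```

View pics/w1.png

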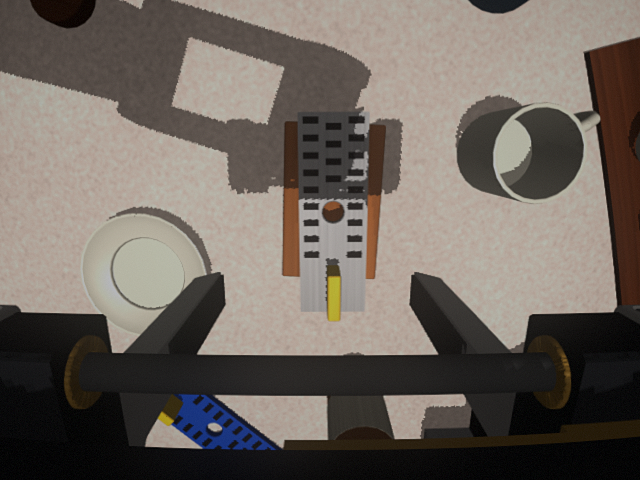

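Wrist view: steel grate with its far end at (298,112)–(369,112), handle end at (301,312)–(366,312) and hole at (333,211). The white mug is to the right at (530,150) and the saucer to the left at (148,272).

```bash
python3 - <<'E'
from h import *
np.set_printoptions(precision=3,suppress=True)
c=ld('w1.png'); P=ray2z(c,[(301,312),(366,312),(369,112),(298,112),(333,211)],43); print(P)
print(ray2z(c,[(457,150),(497,165)],[0,85]), ray2z(c,[(208,260)],20))
a=(P[2]+P[3]-P[0]-P[1])/2; yaw=np.degrees(np.arctan2(a[1],a[0])); print(np.linalg.norm(a),yaw)
u=a/np.linalg.norm(a); o=P[4]-5*u; print('origin',o,(P[:4].mean(0)))
print(row((o[0],o[1],100),yaw-90));print(row((o[0],o[1],20),yaw-90))
E
```

```text
[[ 477.133 -391.312   43.   ]
 [ 539.32  -410.561   43.   ]
 [ 592.961 -227.292   43.   ]
 [ 532.809 -208.79    43.   ]
 [ 536.904 -302.998   43.   ]]
[[ 675.952 -286.876    0.   ]
 [ 675.949 -298.796   85.   ]] [[ 398.573 -317.541   20.   ]]
190.88847087896295 73.36108318824839
origin [ 535.472 -307.789   43.   ] [ 535.556 -309.489   43.   ]
[ 0.63   1.464 11.448 -0.002 -0.001 -0.01 ]
[ 0.62   1.482 19.448 -0.002 -0.001 -0.01 ]
```

Request:
apply_moves(series=[[0.6, 1.45, 5, 0, 0, -0.01], [0.6, 1.45, 9, 0, 0, -0.01], [0.6, 1.45, 13, 0, 0, -0.01], [0.6, 1.45, 16, 0, 0, -0.01], [0.6, 1.45, 18, 0, 0, -0.01], [0.6, 1.45, 19.4, 0, 0, -0.01], [0.6, 1.45, 19.4, 0, 0, -0.01], [0.6, 1.45, 19.4, 0, 0, -0.01]])

```text
time_s: 3.0
position: [536.3, -308.2, 23.0]
tool_rot: [0.802, 0.598, 0.0, 0.001]
contact_force: [0.1, 0.1, 1.3]
finger_gap: 93.7
grip_force: 0.0
```

Request:
apply_moves(series=[[0, 0, 0, 0, 0, 0], [0, 0, 0, 0, 0, 0], [0, 0, 0, 0, 0, 0], [0, 0, 0, 0, 0, 0], [0, 0, 0, 0, 0, 0], [0, 0, 0, 0, 0, 0], [0, 0, 0, 0, 0, 0], [0, 0, 0, 0, 0, 0]], grip=5.5, newtons=40)

```text
time_s: 3.8
position: [535.9, -308.7, 21.9]
tool_rot: [0.802, 0.597, -0.0, 0.0]
contact_force: [-1.2, 0.8, 4.2]
finger_gap: 63.5
grip_force: 40.0
```

```bash
python3 - <<'E'
from h import *
print(row((536,-308,100),-16.6)); print(row((512,-55,265),-8.5))
E
```

```text
[ 7.000e-02 -4.000e-03 -7.805e+00  0.000e+00  0.000e+00 -0.000e+00]
[ 23.623  -9.535 -24.315   0.      0.     -0.142]
```

Request:
apply_moves(series=[[0, 0, -1.5, 0, 0, 0], [0, 0, -4, 0, 0, 0], [0, 0, -8, 0, 0, 0], [0, 0, -12, 0, 0, 0], [4, -1.6, -16, 0, 0, -0.02], [8, -3.2, -19, 0, 0, -0.05], [12, -4.8, -21, 0, 0, -0.08], [16, -6.5, -23, 0, 0, -0.11], [20, -8, -24.3, 0, 0, -0.142], [23.6, -9.5, -24.3, 0, 0, -0.142], [23.6, -9.5, -24.3, 0, 0, -0.142], [23.6, -9.5, -24.3, 0, 0, -0.142], [23.6, -9.5, -24.3, 0, 0, -0.142]])

```text
time_s: 5.1
position: [512.0, -55.9, 263.9]
tool_rot: [0.758, 0.653, -0.001, -0.0]
contact_force: [0.1, -1.0, -3.3]
finger_gap: 63.2
grip_force: 40.0
```

```bash
python3 - <<'E'
from h import *
cap('wrist','w2.png'); s=sensors.read_state(); print(s['position'],s['tool_rot'],s['time_s'],s['finger_gap'],s['ft_torque'],s['contact_force'])
E
```

```text
[512.09451045 -56.20678332 263.74003913] [ 7.57941061e-01  6.52322649e-01 -5.32794769e-04 -4.75362977e-04] 5.15 63.392852609122116 [-0.02873477  0.06330925 -0.0108072 ] [ 0.6112354   0.66558513 -2.78641314]
```

View pics/w2.png

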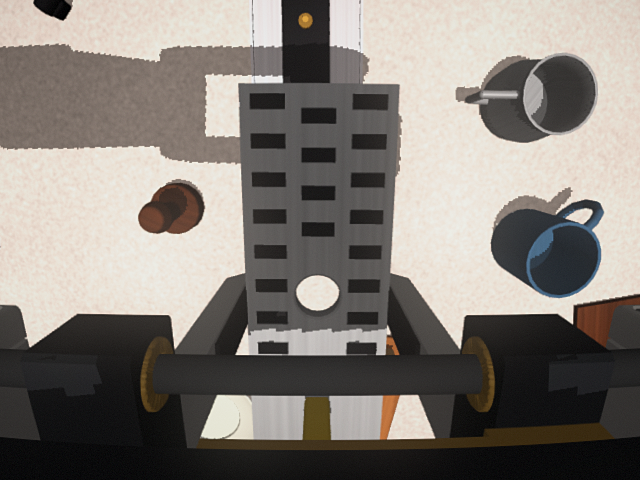

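Wrist view: brass pin at (305,20), black support from 282 to 329 at row 75, pan from 252 to 361. The grate is held straight, with its hole at (318,293).

```bash
python3 - <<'E'
from h import *
np.set_printoptions(precision=2,suppress=True)
c=ld('w2.png'); g=c['frame'].max(2).astype(int)
rows=[3,10,35,42,78]; L=[];Rr=[]
for r in rows:
    w=np.where(g[r,262:352]<60)[0]+262; L.append((w.min()-.5,r)); Rr.append((w.max()+.5,r))
print(L,Rr)
l=ray2z(c,L,35);r=ray2z(c,Rr,35); print(l,r)
f=lambda p:np.degrees(np.arctan2(*(p[0]-p[-1])[[1,0]]))
print('yaw',f(l),f(r)); 
h=cv2.cvtColor(c['frame'],cv2.COLOR_RGB2HSV); m=(h[:45,285:325,1]>120)&(h[:45,285:325,2]>80); yy,xx=np.where(m); uv=(xx.mean()+285,yy.mean()); print(uv,ray2z(c,[uv],40))
zt=263.7+21
G=ray2z(c,[(238.5,84),(399.5,84),(317.5,293)],zt); print(G, np.linalg.norm(G[1]-G[0]))
e=G[1]-G[0]; print('grate yaw',np.degrees(np.arctan2(e[1],e[0]))+90,'hole-TCP',G[2]-sensors.read_state()['position'])
E
```

```text
[(np.float64(281.5), 3), (np.float64(281.5), 10), (np.float64(282.5), 35), (np.float64(282.5), 42), (np.float64(283.5), 78)] [(np.float64(328.5), 3), (np.float64(328.5), 10), (np.float64(328.5), 35), (np.float64(328.5), 42), (np.float64(329.5), 78)]
[[507.53 158.61  35.  ]
 [506.48 152.12  35.  ]
 [503.68 128.65  35.  ]
 [502.61 122.07  35.  ]
 [498.02  87.69  35.  ]] [[553.47 151.63  35.  ]
 [552.53 145.12  35.  ]
 [549.16 121.76  35.  ]
 [548.22 115.17  35.  ]
 [544.3   80.73  35.  ]]
yaw 82.36306049006255 82.63512286025913
(np.float64(305.0), np.float64(20.0)) [[528.01 137.71  40.  ]]
[[494.58  42.66 284.7 ]
 [557.94  33.27 284.7 ]
 [512.72 -49.31 284.7 ]] 64.0515080290279
grate yaw 81.56313681035982 hole-TCP [ 0.63  6.9  20.96]
```

```bash
python3 - <<'E'
from h import *
print(row((514,-40,75),-7.6)); print(row((520,70,65),-7.6,5.5));print(row((523.3,102,60),-7.6,5.5));print(row((523.3,102,32),-7.6,5.5))
E
```

```text
[ 1.6350e+00 -2.6000e-02  1.8874e+01 -1.0000e-03  0.0000e+00 -1.7000e-02]
[ 1.2601e+01 -1.0700e+00  1.9873e+01 -1.0000e-03  9.6000e-02 -1.7000e-02]
[ 1.5815e+01 -1.2200e+00  2.0373e+01 -1.0000e-03  9.6000e-02 -1.7000e-02]
[ 1.5815e+01 -1.2160e+00  2.3173e+01 -1.0000e-03  9.6000e-02 -1.7000e-02]
```

Request:
apply_moves(series=[[1, 0, 4.5, 0, 0, -0.017], [1.6, 0, 9, 0, 0, -0.017], [1.6, 0, 13.5, 0, 0, -0.017], [1.6, 0, 18.8, 0, 0, -0.017], [4, -0.25, 19, 0, 0.03, -0.017], [8, -0.6, 19.5, 0, 0.06, -0.017], [12.6, -1.05, 19.9, 0, 0.096, -0.017], [15.8, -1.2, 20.3, 0, 0.096, -0.017], [15.8, -1.2, 20.3, 0, 0.096, -0.017], [15.8, -1.2, 21.5, 0, 0.096, -0.017], [15.8, -1.2, 22.5, 0, 0.096, -0.017], [15.8, -1.2, 23.1, 0, 0.096, -0.017], [15.8, -1.2, 23.1, 0, 0.096, -0.017], [15.8, -1.2, 23.1, 0, 0.096, -0.017]])

```text
time_s: 6.55
position: [523.6, 102.1, 33.2]
tool_rot: [0.751, 0.658, 0.036, -0.031]
contact_force: [0.0, 0.0, -1.0]
finger_gap: 63.5
grip_force: 40.0
```

```bash
python3 - <<'E'
from h import *
s=sensors.read_state(); print(s['position'],s['tool_rot'],s['contact_force'],s['finger_gap'])
d=cap('side','s2.png');c=cap('scene','c2.png')
a=cv2.resize(d['frame'][140:240,190:320],(520,400),interpolation=cv2.INTER_CUBIC)
cv2.imwrite('pics/c3.png',a[:,:,::-1])
E
```

```text
[523.63389485 102.14755745  33.19681811] [ 0.75139234  0.65811097  0.03617857 -0.03147405] [ 0.03649005  0.01071083 -0.96427645] 63.52519216368911
```

View pics/c3.png

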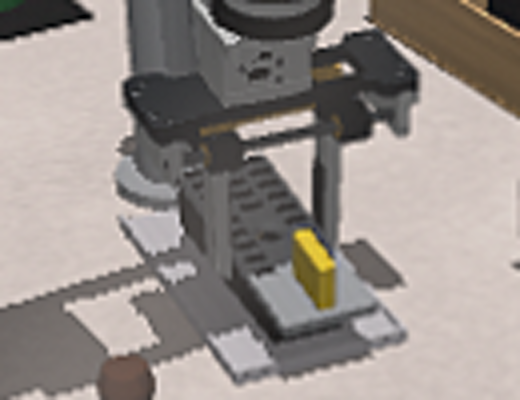

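The grate is above the support, handle at the open end, aligned. I'll lower it gently.

Request:
apply_moves(series=[[0, 0, 0.15, 0, 0, 0], [0, 0, 0.3, 0, 0, 0], [0, 0, 0.45, 0, 0, 0], [0, 0, 0.45, 0, 0, 0], [0, 0, 0.45, 0, 0, 0]])

```text
time_s: 7.15
position: [523.7, 103.3, 28.9]
tool_rot: [0.751, 0.659, 0.036, -0.031]
contact_force: [0.2, -0.2, -2.7]
finger_gap: 63.7
grip_force: 40.0
```

Request:
apply_moves(series=[[0, 0, 0.1, 0, 0, 0], [0, 0, 0.18, 0, 0, 0], [0, 0, 0.18, 0, 0, 0], [0, 0, 0.18, 0, 0, 0]])

```text
time_s: 7.55
position: [523.9, 103.4, 27.5]
tool_rot: [0.751, 0.659, 0.037, -0.031]
contact_force: [-0.6, -0.4, -0.4]
finger_gap: 63.3
grip_force: 40.0
```

Request:
apply_moves(series=[[0, 0, 0, 0, 0, 0], [0, 0, 0, 0, 0, 0], [0, 0, 0, 0, 0, 0], [0, 0, 0, 0, 0, 0], [0, 0, 0, 0, 0, 0], [0, 0, 0, 0, 0, 0]], grip=9.2)

```text
time_s: 8.15
position: [523.8, 103.5, 27.2]
tool_rot: [0.751, 0.659, 0.036, -0.031]
contact_force: [-0.2, 0.7, 0.1]
finger_gap: 92.2
grip_force: 0.0
```

Request:
apply_moves(series=[[0, 0, -1.5, 0, 0, 0], [0, 0, -4, 0, 0, 0], [0, 0, -8, 0, 0, 0], [-2, 0, -12, 0, 0, 0], [-6, 0, -15, 0, 0, 0], [-9, 0, -16, 0, 0, 0], [-9, 0, -16, 0, 0, 0], [-9, 0, -16, 0, 0, 0]])

```text
time_s: 8.95
position: [509.9, -0.7, 177.8]
tool_rot: [0.751, 0.658, 0.037, -0.032]
contact_force: [-0.1, 0.3, 0.4]
finger_gap: 92.3
grip_force: 0.0
```

```bash
python3 - <<'E'
from h import *
cap('wrist','w4.png'); s=sensors.read_state(); print(s['position'],s['tool_rot'],s['time_s'])
E
```

```text
[ 5.09607139e+02 -3.76752911e-02  1.77135792e+02] [ 0.75105717  0.65845967  0.0362581  -0.03208326] 9.0
```

View pics/w4.png

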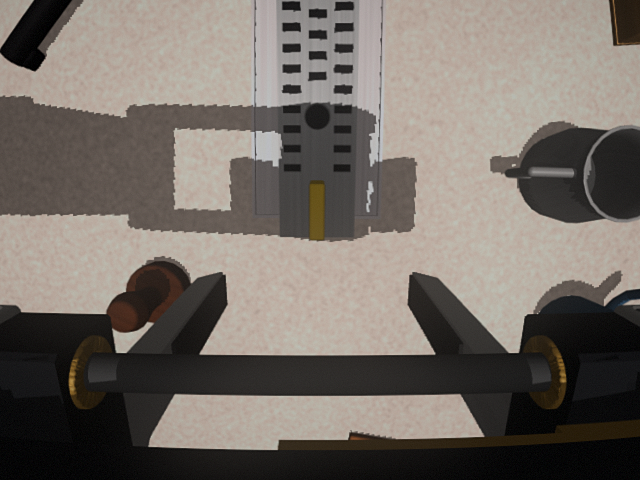

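Wrist view: the grate lies on the support, hole at (317,117), handle end at (280–354, 239), fin at x 309–325, rows 182–240.

```bash
python3 - <<'E'
from h import *
np.set_printoptions(precision=2,suppress=True)
c=ld('w4.png'); P=ray2z(c,[(317,117),(280,238),(354,240),(309,183),(325,183),(309,238),(325,238)],[49,39.3,39.3,79,79,74.5,74.5]); print(P)
pin=np.array([528,137.5]);u=np.array([np.cos(np.radians(82.3)),np.sin(np.radians(82.3))]);n=np.array([-u[1],u[0]])
for p in P: print((p[:2]-pin)@u,(p[:2]-pin)@n)
e=P[0]-(P[1]+P[2])/2; print('yaw',np.degrees(np.arctan2(e[1],e[0])),np.linalg.norm(e))
E
```

```text
[[523.44 105.85  49.  ]
 [478.7   11.04  39.3 ]
 [541.89   0.94  39.3 ]
 [510.58  53.95  79.  ]
 [522.38  52.39  79.  ]
 [504.9   12.45  74.5 ]
 [517.11  10.84  74.5 ]]
-31.975252324039204 0.27507655001730424
-131.92546749491197 31.91601629870384
-133.46715292431168 -32.06448829015211
-85.13431110081132 6.06336735820606
-85.09500053632861 -5.829443734844732
-127.01839377456396 6.136124469344833
-126.97906361602185 -6.180709581889575
yaw 82.49870774573246 101.18766486505893
```

```bash
python3 - <<'E'
from h import *
print(row((514.1,34.9,100),-7.6,5.5)); print(row((514.1,34.9,47),-7.6,5.5))
E
```

```text
[ 2.760e+00 -8.000e-03  8.018e+00 -1.000e-03 -1.000e-03  1.000e-03]
[ 2.2470e+00 -6.0000e-03  1.3293e+01 -1.0000e-03 -1.0000e-03  1.0000e-03]
```

Request:
apply_moves(series=[[2.7, 0, 4, 0, 0, 0], [2.7, 0, 8, 0, 0, 0], [2.5, 0, 10.5, 0, 0, 0], [2.3, 0, 12.5, 0, 0, 0], [2.25, 0, 13.3, 0, 0, 0], [2.25, 0, 13.3, 0, 0, 0], [2.25, 0, 13.3, 0, 0, 0]], grip=4)

```text
time_s: 9.7
position: [515.2, 34.8, 48.3]
tool_rot: [0.751, 0.659, 0.037, -0.031]
contact_force: [-0.7, 0.5, -0.1]
finger_gap: 41.2
grip_force: 0.0
```

Request:
apply_moves(series=[[0, 0, 0, 0, 0, 0], [0, 0, 0, 0, 0, 0], [0, 0, 0, 0, 0, 0], [0, 0, 0, 0, 0, 0], [0, 0, 0, 0, 0, 0], [0, 0, 0, 0, 0, 0], [0, 0, 0, 0, 0, 0]], grip=0.8, newtons=15)

```text
time_s: 10.4
position: [514.9, 34.1, 48.1]
tool_rot: [0.751, 0.659, 0.037, -0.031]
contact_force: [-1.2, -1.4, 4.1]
finger_gap: 11.9
grip_force: 15.0
```

Request:
apply_moves(series=[[0.2, 0, 0, 0, 0, 0], [0.5, 0, 0.01, 0, 0, 0], [0.8, 0, 0.02, 0, 0, 0], [1.1, 0, 0.02, 0, 0, 0], [1.4, 0, 0.03, 0, 0, 0], [1.7, 0, 0.03, 0, 0, 0], [2.0, 0, 0.04, 0, 0, 0], [2.3, 0, 0.04, 0, 0, 0], [2.5, 0, 0.05, 0, 0, 0], [2.7, 0, 0.05, 0, 0, 0], [2.7, 0, 0.05, 0, 0, 0], [2.7, 0, 0.05, 0, 0, 0]])

```text
time_s: 11.6
position: [518.9, 60.3, 50.3]
tool_rot: [0.751, 0.659, 0.037, -0.03]
contact_force: [0.8, -3.8, 4.6]
finger_gap: 11.8
grip_force: 15.0
```

```bash
python3 - <<'E'
from h import *
c=cap('wrist','w5.png'); s=sensors.read_state(); print(s['position'],s['contact_force'],s['finger_gap'])
cv2.imwrite('pics/w5c.png',cv2.resize(c['frame'][0:200,180:460],(784,560),interpolation=cv2.INTER_CUBIC)[:,:,::-1])
E
```

```text
[518.88877878  60.35974549  50.23199492] [ 0.6861545  -3.05528281  4.48828478] 11.884342454671499
```

View pics/w5c.png

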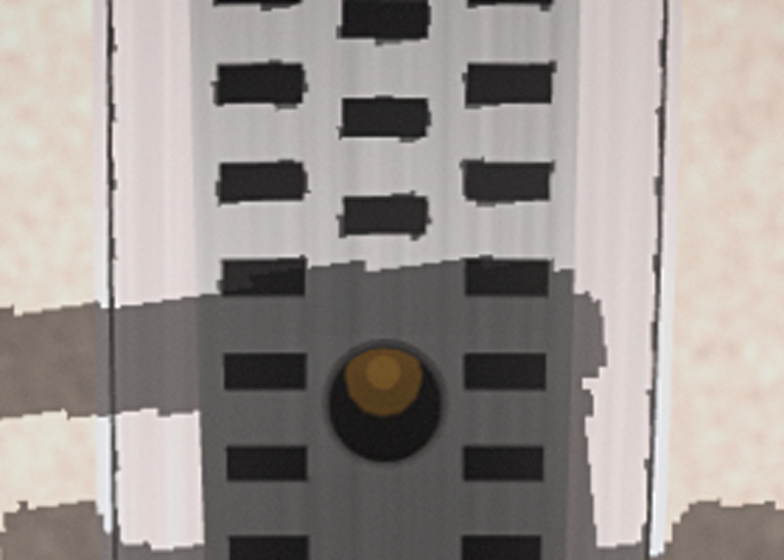

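The pin is visible in the hole: hole centre at crop (385,400), pin tip at (384,372). It is centred laterally and a few mm short.

```bash
python3 - <<'E'
from h import *
c=ld('w5.png'); k=2.8
P=ray2z(c,[(180+385/k,400/k),(180+384/k,372/k)],[51.5,44]); print(P)
# hole axis tilted: underside point is 8 mm below top along grate z (nose-up 5.5deg -> top lies 0.8 mm back)
print(np.linalg.norm((P[1]-P[0])[:2])-0.8)
E
```

```text
[[527.95646652 132.18159058  51.5       ]
 [528.54378475 137.82887607  44.        ]]
4.877743919357302
```

Request:
apply_moves(series=[[0.15, 0, 0, 0, 0, 0], [0.3, 0, 0.01, 0, 0, 0], [0.42, 0, 0.01, 0, 0, 0], [0.47, 0, 0.01, 0, 0, 0], [0.47, 0, 0.01, 0, 0, 0], [0.47, 0, 0.01, 0, 0, 0]])

```text
time_s: 12.25
position: [518.1, 66.2, 49.3]
tool_rot: [0.751, 0.659, 0.036, -0.032]
contact_force: [0.8, -0.7, -1.0]
finger_gap: 11.8
grip_force: 15.0
```

```bash
python3 - <<'E'
from h import *
c=cap('wrist','w6.png'); s=sensors.read_state(); print(s['position'],s['contact_force'],s['finger_gap'])
h=cv2.cvtColor(c['frame'],cv2.COLOR_RGB2HSV)[80:220,280:350]; m=(h[...,1]>100)&(h[...,2]>40); y,x=np.where(m); print(x.min()+280,x.max()+280,y.min()+80,y.max()+80)
g=c['frame'].max(2)[80:220,317]; print(list(g))
E
```

```text
[518.15837267  66.2199189   49.32532152] [ 1.04119773 -0.50010553 -2.39826685] 11.640571519996174
306 333 132 159
[np.uint8(35), np.uint8(42), np.uint8(41), np.uint8(42), np.uint8(42), np.uint8(40), np.uint8(42), np.uint8(43), np.uint8(41), np.uint8(35), np.uint8(42), np.uint8(114), np.uint8(186), np.uint8(183), np.uint8(185), np.uint8(175), np.uint8(141), np.uint8(91), np.uint8(87), np.uint8(90), np.uint8(89), np.uint8(91), np.uint8(90), np.uint8(92), np.uint8(88), np.uint8(90), np.uint8(88), np.uint8(91), np.uint8(91), np.uint8(90), np.uint8(92), np.uint8(91), np.uint8(90), np.uint8(92), np.uint8(91), np.uint8(92), np.uint8(90), np.uint8(92), np.uint8(88), np.uint8(91), np.uint8(92), np.uint8(89), np.uint8(92), np.uint8(90), np.uint8(89), np.uint8(92), np.uint8(90), np.uint8(68), np.uint8(63), np.uint8(53), np.uint8(42), np.uint8(45), np.uint8(78), np.uint8(94), np.uint8(92), np.uint8(89), np.uint8(92), np.uint8(91), np.uint8(90), np.uint8(103), np.uint8(110), np.uint8(111), np.uint8(108), np.uint8(112), np.uint8(112), np.uint8(111), np.uint8(111), np.uint8(105), np.uint8(108), np.
[... 291 characters left out ...]
 np.uint8(65), np.uint8(79), np.uint8(90), np.uint8(89), np.uint8(90), np.uint8(88), np.uint8(87), np.uint8(89), np.uint8(92), np.uint8(92), np.uint8(88), np.uint8(88), np.uint8(86), np.uint8(89), np.uint8(90), np.uint8(87), np.uint8(88), np.uint8(88), np.uint8(88), np.uint8(88), np.uint8(88), np.uint8(89), np.uint8(90), np.uint8(86), np.uint8(89), np.uint8(87), np.uint8(89), np.uint8(87), np.uint8(87), np.uint8(88), np.uint8(90), np.uint8(87), np.uint8(88), np.uint8(88), np.uint8(90), np.uint8(90), np.uint8(88), np.uint8(86), np.uint8(89), np.uint8(87), np.uint8(88), np.uint8(88), np.uint8(86), np.uint8(88), np.uint8(90), np.uint8(88), np.uint8(86), np.uint8(86), np.uint8(87), np.uint8(85)]
```

Hole spans rows 127–170 and the pin tip is centred at row 144.5, so it is about 1 mm short. I'll nudge it and let go.

Request:
apply_moves(series=[[0.1, 0, 0.01, 0, 0, 0], [0.1, 0, 0.01, 0, 0, 0], [0.1, 0, 0.01, 0, 0, 0]])

```text
time_s: 12.6
position: [518.3, 66.9, 49.5]
tool_rot: [0.751, 0.659, 0.036, -0.032]
contact_force: [-0.4, 0.0, -1.4]
finger_gap: 11.7
grip_force: 15.0
```

Request:
apply_moves(series=[[0, 0, 0, 0, 0, 0], [0, 0, 0, 0, 0, 0], [0, 0, 0, 0, 0, 0], [0, 0, 0, 0, 0, 0], [0, 0, 0, 0, 0, 0], [0, 0, 0, 0, 0, 0]], grip=4)

```text
time_s: 13.2
position: [518.9, 66.6, 50.1]
tool_rot: [0.751, 0.659, 0.036, -0.031]
contact_force: [-0.4, 0.5, -0.9]
finger_gap: 40.5
grip_force: 0.0
```

Request:
apply_moves(series=[[0, 0, -1.5, 0, 0, 0], [0, 0, -4, 0, 0, 0], [0, 0, -8, 0, 0, 0], [-2, 0, -11, 0, 0, 0], [-4, 0, -14, 0, 0, 0], [-4, 0, -14, 0, 0, 0], [-4, 0, -14, 0, 0, 0]])

```text
time_s: 13.9
position: [512.1, 13.8, 185.8]
tool_rot: [0.751, 0.658, 0.037, -0.031]
contact_force: [-0.2, -0.2, -0.0]
finger_gap: 40.1
grip_force: 0.0
```

```bash
python3 - <<'E'
from h import *
c=cap('wrist','w7.png'); d=cap('side','s7.png'); s=sensors.read_state(); print(s['position'],s['time_s'])
a=cv2.resize(c['frame'][0:240,200:440],(400,400)); b=cv2.resize(d['frame'][150:250,200:300],(400,400),interpolation=cv2.INTER_CUBIC)
cv2.imwrite('pics/f7.png',np.hstack([a,b])[:,:,::-1])
E
```

```text
[510.95801139  14.50835408 183.70837873] 14.0
```

View pics/f7.png

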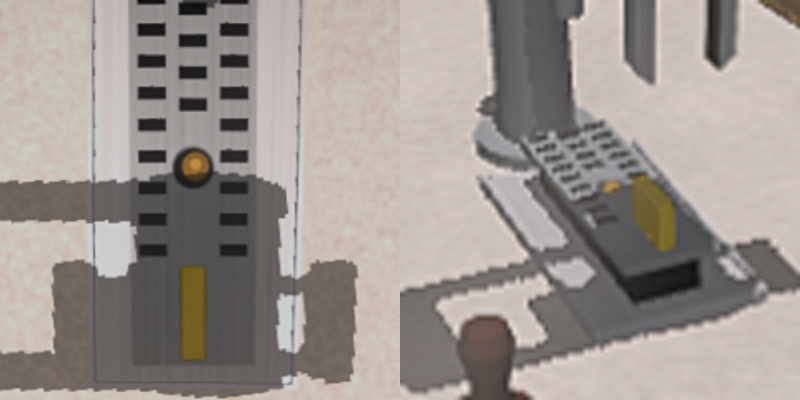

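The grate lies flat on the support, with the pin (crop 193,165) in the hole, in line with the tray and nothing touched.

```bash
python3 -c "
from plant import workorder; print(workorder.hand_in())"
```

```text
the job is handed in; nothing more can be done
None
```

The job is handed in: in the last pictures the grate lies flat on the tray support with the pin in its hole, in line and released, and nothing around it appears disturbed (last clock reading 14.0 s of the 46 s allowed).

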